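Clear the shuttle locker's cover, try its catch and hold it open

ROBOT

A 6-joint arm with a two-finger parallel gripper is mounted at the origin on the work surface. World frame = base frame: x ahead of the robot, y to its left, z up, the work surface at z = 0. Lengths are in m, angles in rad, forces in N, time in s.
With the tool pointing down it reaches from about 0.35 to 0.95 m from the base axis. Payload 17.4 kg.
Tool frame: the origin (TCP) lies midway between the tips of the shut fingers; the grasp point (between the pads) lies 19 mm behind it; z points along the fingers, x is the direction in which the jaws open and shut, and the axes are right-handed (so a half turn about z gives the same grasp; the last joint's range is limited). The gripper opens to 93 mm and grips with 3 to 60 N. Pads are 15 mm wide; open, the fingers measure 128 mm over their backs; the gripper's body (75 mm by 188 mm) begins 65 mm behind the grasp point.
Start: joints at [1.142, 0.116, 1.442, -0, 1.584, -0.038], TCP at [0.257, 0.624, 0.219] pointing down, gripper open.
Joint ranges: [-2.83, 2.83], [-0.83, 2.19], [0.07, 2.5], [-1.14, 4.28], [0.01, 3], [-2.97, 2.97]. Speed limits (rad/s): [1.89, 1.89, 2.22, 3.14, 3.14, 3.14].

INTERFACE

Orientations are given as a unit quaternion [x, y, z, w].
In Python, from cell import * gives the robot as it stands.
- The arm moves only by the tool play_rows, never from a script. Its argument "targets" is a list of rows, each a list of 5 numbers: the finger opening in mm, from 0 to 93, then the shift along the world's x, y, z in mm, then the turn about the world's z in rad. In form: [[hand, dx, dy, dz, roll], ...]. A call has 1 to 8 rows; each row is the pose to reach, as a shift and turn from the pose commanded when the call began; what a row does not reach only later rows make up. A row lasts 1/12 s, in which the tool goes at most 41.7 mm and 7.16 degrees, less where a joint would pass 70% of its speed; a pose out of reach is approached as far as the arm can. A call with a gripper value outside its range is refused whole. The fingers move at their own pace and stop on an object; the grip force is fixed at half the most. Time passes only in rows, so rows that repeat a pose let the fingers close. It gives the time, the measured TCP pose, the force and the opening at its end, in the units of the state.
- read_state(): the state, without advancing time (a new reading comes with each control period).
- camera(name): name is "side" or "top" or "wrist"; returns a dict with "frame" (420x560x3 uint8, blue, green, red), "fx", "fy", "cx", "cy" (pixels), "dist_coeffs" ([k1, k2, p1, p2, k3] as OpenCV has them; the pictures are not rectified), "T" (4x4, takes a point from camera to world coordinates); the wrist camera has in their place "T_tool_cam" (4x4, takes a point from camera to tool coordinates, whose origin is the TCP and whose axes are the tool frame's). Camera axes: x right, y up, looking along -z (the intrinsics and any distortion apply to the point x, -y, -z); pixel columns grow to the right and rows downward; lengths in m; the calibration is good to about 2 mm. A picture is of the moment at which its call begins: read the wrist's pose just before it. There is no depth.
- job_done(): hands the job in, once; it reports no verdict.
The state is a dict: "time": time; "joint_pos": joint angles; "joint_vel": joint speeds; "joint_torque": joint torques, N m; "eef_pos": TCP position; "tcp_rot": TCP orientation; "wrist_force": force on the tool from outside, world axes, zero at the start; "ft_torque": the same for the moment, N m; "finger_gap": finger opening in m.
Only numpy, scipy, OpenCV 4.12 (cv2) and the standard library are available. Lean on these libraries where they do the work, as an engineer would, in place of code of your own. Each camera call takes 0.05 s, during which the arm holds its last target.

TASK

Someone wants to reach into the plywood shuttle locker, so first clear its cover: stand the shuttlecock, cork up, on the empty half of the saucer beside the other one, and put the carabiner in the clear tumbler. Then, before touching the slide catch, tug the cover up by its steel bar to learn whether it is caught: if it is, let it down and push the slide all the way out, away from the bar. Lift the cover by the bar to about 45 degrees and finish still holding it open there, with everything else left standing where it was.

Things in the scene. Friction and masses are not known exactly. Their poses are not given: they have to be found in the camera images.
- locker: Fixed plywood box 250 (x) x 240 (y) x 109 mm high, origin under its centre; axes: x level from the hinge side to the catch side, y along the hinge, z up. A cover board 9 mm thick, 180 mm in x from the hinge line, 236 mm in y, top at height 109 mm, closes it; beyond the cover a fixed strip 58 mm wide at the same height carries the slide catch.
- cover_hinge (a point): Middle of the cover's hinge line: 115 mm to -x of the locker's centre, height 100 mm, on the side near the robot. Axes as the locker's; it does not turn with the cover.
- cover_bar (a point): Middle of the round steel bar handle on the cover, moving and turning with it. The bar is 10 mm thick and runs 84 mm along y between two 10 mm posts, its centre line 35 mm above the cover's top. Closed: 145 mm in x and 44 mm in z from cover_hinge, axes as the locker's.
- cover (a joint): Cover angle in rad: 0 closed, grows as its edge rises towards the robot, stop at 1.15; it falls shut by its weight (0.2 to 0.4 kg) when let go, about 2 N at the bar lifts it. A caught cover has play: it rises 0.05 to 0.15 rad and stops (one only just caught may give to a hard pull); a free one keeps rising. It cannot be seen which.
- slide_grip (a point): Centre of the aluminium grip of the slide catch: an upright block 12 (x) x 34 (y) x 28 mm high on the fixed strip; at home 75 mm in y and 55 mm in x from the bar's middle (locker's axes, cover closed).
- slide (a joint): Slide catch in m: 0 home, where it always starts, caught or not; 0.024 fully out along the locker's +x, away from the bar. About 3 N moves it and it stays where it is left. Pushed fully out it draws back the hidden bolt, which stays back; let the cover down first, as a pull on the cover jams the bolt.
- shuttle_c (a point): Centre (half-way up) of the loose shuttlecock on the cover, standing cork up: 82 mm high, skirt 64 mm across at the bottom narrowing to 23 mm at 50 mm, cork head 27 mm across from 50 mm to 76 mm with a rounded top; 12 g. z along it, towards the cork.
- shuttle: The same shuttlecock, origin at the centre of its skirt rim.
- carabiner_c (a point): Centre of the aluminium oval carabiner lying flat on the cover: 66 mm long (its x), 38 mm wide (its y) with straight parallel sides 38 mm long, 12 mm thick (round bar), 20 to 40 g.
- carabiner: The same carabiner, origin below its centre, 6 mm lower.
- saucer_spot (a point): Centre of the empty half of the white ceramic saucer, on its flat floor 5 mm above the table. The saucer is loose, 172 mm across, 13 mm high at its rim, flat within 70 mm of its centre; its centre lies 37 mm to -x of this point and the other shuttlecock 74 mm to -x (saucer's axes, z up).
- shuttle2_c (a point): Centre of the other, equal shuttlecock standing cork up on the saucer; leave it.
- tumbler_rim (a point): Centre of the mouth of the loose clear plastic tumbler, 85 mm high, 92 mm across at the rim, 80 mm at the foot, wall 3 mm, floor 5 mm; z up.
- tumbler: The same tumbler, origin at the centre of its underside.
- tape: Cardboard-coloured roll, a ring 66 mm across, 25 mm high, beside the locker; origin under it. Leave it.
- mug: Blue ceramic mug 76 mm across, 88 mm high, beside the locker; origin under it. Leave it.

How it is judged:
By the outcome, as a careful person would: the job done as asked, in the order asked, and still so for the second after the job is handed in, while the arm keeps its last pose, push and grip.
It also fails if it takes over 72 s, if anything falls off the work surface, if the arm or the gripper's body presses on something with over 40 N, if the wrist force passes 120 N, or if a joint passes its speed limit or range.

## Working session

There is one attempt and no reset: what is moved stays moved. The work goes in short steps, Python scripts to look and compute and a tool call to move; the robot and the scene stay as the last step left them, time stands still between calls to the robot, and variables do not carry over. Pictures are saved under pics/ and viewed, and the job is handed in when it is done.

Besides the shell and the picture viewer there is one more tool, called after "Call:" by a JSON object that holds its "method" and its "body". play_rows: Moves the arm, as the interface text tells. Its arguments: {"type":"object","properties":{"targets":{"type":"array"}},"required":["targets"]}

```bash
mkdir -p pics; ls
cat > h.py <<'E'
from cell import *
import numpy as np, cv2
def snap(name,fn):
    c=camera(name); cv2.imwrite('pics/'+fn,c['frame']); return c
E
python3 - <<'E'
from h import *
for n in ('side','top','wrist'):
    s=read_state(); c=snap(n,n+'1.png'); print(n,c['fx'],c['fy'],c['cx'],c['cy'],c['dist_coeffs']); print(np.round(c.get('T',c.get('T_tool_cam')),3))
print(s)
E
```

```text
pics
side 395.8360139630733 395.8360139630733 275.1251510347919 207.4902448421385 [-0.0729843  0.         0.         0.         0.       ]
[[-0.956  0.216 -0.199  0.397]
 [-0.294 -0.707  0.644  0.513]
 [-0.001  0.674  0.739  0.719]
 [ 0.     0.     0.     1.   ]]
top 497.00753197368545 497.00753197368545 284.4270856769582 217.84512283305463 [-0.11041311  0.          0.          0.          0.        ]
[[ 0.042  0.974 -0.221  0.256]
 [-0.999  0.041 -0.006  0.007]
 [ 0.003  0.221  0.975  1.399]
 [ 0.     0.     0.     1.   ]]
wrist 321.2672047684883 321.2672047684883 274.7938046850938 208.60700515009 [0.02622677 0.         0.         0.         0.        ]
[[ 1.     0.    -0.001 -0.   ]
 [ 0.    -0.968 -0.25  -0.069]
 [-0.001  0.25  -0.968 -0.166]
 [ 0.     0.     0.     1.   ]]
{'time': 0.1, 'joint_pos': array([ 1.14218477e+00,  1.16454307e-01,  1.44215217e+00,  5.24802289e-06,
        1.58396682e+00, -3.78240170e-02]), 'joint_vel': array([ 0.00034785, -0.00202012, -0.00271791, -0.00241706, -0.00101026,
       -0.00099757]), 'joint_torque': array([ 1.58525767e-03, -7.22888517e+01, -6.23864794e+01,  7.80552160e-02,
        2.27680692e-02, -7.79342167e-05]), 'eef_pos': array([0.25707599, 0.62396106, 0.21799676]), 'tcp_rot': array([ 8.30938115e-01,  5.56364636e-01, -4.18826432e-04,  2.54961013e-04]), 'wrist_force': array([-0.06171523, -0.55513384,  0.4860204 ]), 'ft_torque': array([-0.00297583, -0.04933677,  0.02686929]), 'finger_gap': 0.09299010395483824}
```

View pics/side1.png

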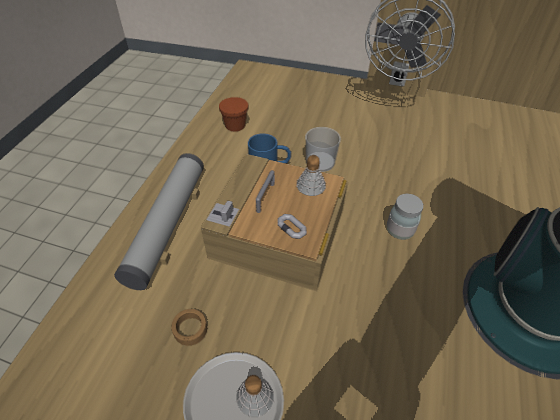

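View pics/top1.png

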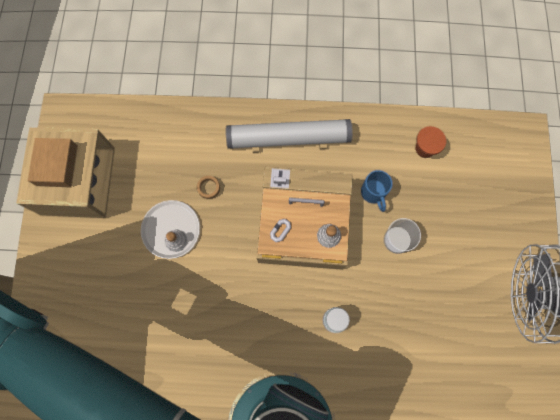

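View pics/wrist1.png

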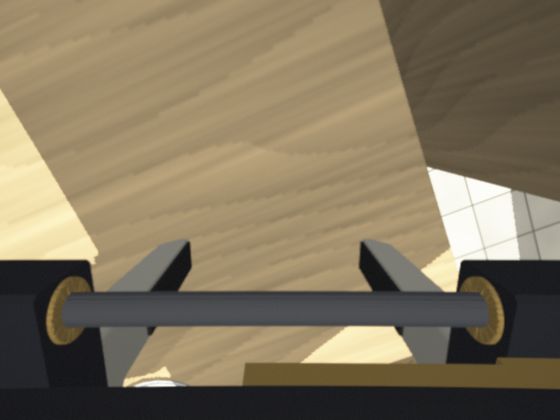

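```bash
cat >> h.py <<'E'
def crop(fn,out,x0,y0,x1,y1,k):
    f=cv2.imread('pics/'+fn)[y0:y1,x0:x1]; cv2.imwrite('pics/'+out,cv2.resize(f,None,fx=k,fy=k,interpolation=cv2.INTER_CUBIC))
def ray(c,u,v,Rt=None):
    T=c['T'] if 'T' in c else Rt@c['T_tool_cam']
    K=np.array([[c['fx'],0,c['cx']],[0,c['fy'],c['cy']],[0,0,1]])
    p=cv2.undistortPoints(np.array([[[u,v]]],float),K,np.array(c['dist_coeffs'],float))[0,0]
    d=T[:3,:3]@np.array([p[0],-p[1],-1]); return T[:3,3],d/np.linalg.norm(d)
def onz(c,u,v,z,Rt=None):
    o,d=ray(c,u,v,Rt); return o+d*(z-o[2])/d[2]
def tri(c1,p1,c2,p2):
    o1,d1=ray(c1,*p1);o2,d2=ray(c2,*p2)
    A=np.stack([d1,-d2],1); s=np.linalg.lstsq(A,o2-o1,rcond=None)[0]
    a=o1+s[0]*d1;b=o2+s[1]*d2; return (a+b)/2,np.linalg.norm(a-b)
def proj(c,P):
    T=np.linalg.inv(c['T']); p=T[:3,:3]@np.array(P)+T[:3,3]
    K=np.array([[c['fx'],0,c['cx']],[0,c['fy'],c['cy']],[0,0,1]])
    return cv2.projectPoints(np.array([[p[0],-p[1],-p[2]]]),np.zeros(3),np.zeros(3),K,np.array(c['dist_coeffs'],float))[0][0,0]
E
python3 - <<'E'
from h import *
crop('top1.png','t_a.png',245,155,365,275,5)
crop('top1.png','t_b.png',130,165,245,270,5)
crop('top1.png','t_c.png',350,160,440,270,5)
crop('side1.png','s_a.png',195,120,355,290,3.5)
E
```

```text
(no output)
```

View pics/t_a.png

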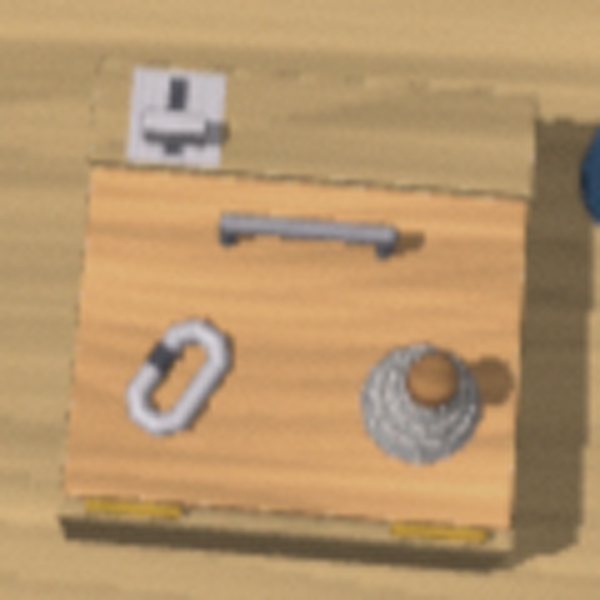

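View pics/t_b.png

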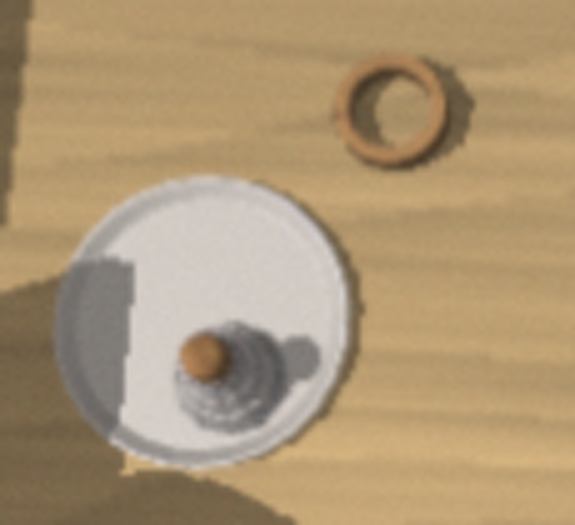

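View pics/t_c.png

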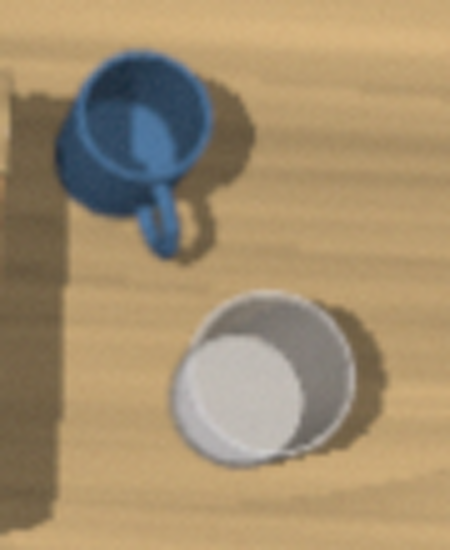

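View pics/s_a.png

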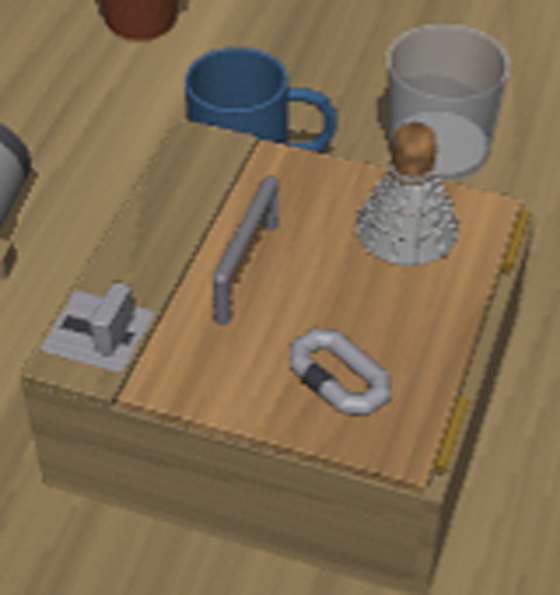

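```bash
cat > m.py <<'E'
from h import *
import pickle
ct=camera('top');cs=camera('side')
pickle.dump((ct,cs),open('cams.pkl','wb'))
t=lambda u,v,x0=245,y0=155:(x0+(u-2)/5,y0+(v-2)/5)
s=lambda u,v:(195+(u-1.25)/3.5,120+(v-1.25)/3.5)
pr=lambda n,*a:print(n,*[np.round(x,4) for x in a])
# corners at z .109: cover/strip line ends, cover hinge-side corners, strip far corners
for n,p in dict(cs_l=(90,164),cs_r=(530,197),far_l=(100,60),far_r=(537,103),hl=(63,520),hr=(512,550)).items():
    pr(n,onz(ct,*t(*p),.109))
for n,p in dict(cs_l=(115,402),cs_r=(258,140),far_l=(25,380),far_r=(185,122),hl=(440,500)).items():
    pr('side '+n,onz(cs,*s(*p),.109))
pr('bar ends top',onz(ct,*t(222,222),.144),onz(ct,*t(396,234),.144))
pr('bar ends side',onz(cs,*s(222,278),.144),onz(cs,*s(271,185),.144))
pr('grip tri',*tri(ct,t(175,122),cs,s(114,300)))
pr('cork tri',*tri(ct,t(434,377),cs,s(414,150)))
pr('cork top z.168',onz(ct,*t(434,377),.172),onz(cs,*s(414,150),.172))
pr('skirt base top', onz(ct,*t(421,402),.115))
def blob(c,x0,y0,x1,y1,fn):
    hsv=cv2.cvtColor(c['frame'][y0:y1,x0:x1],cv2.COLOR_BGR2HSV); m=fn(hsv).astype(np.uint8)
    n,l,st,ce=cv2.connectedComponentsWithStats(m); i=1+np.argmax(st[1:,4]); 
    cn=cv2.findContours((l==i).astype(np.uint8),cv2.RETR_EXTERNAL,cv2.CHAIN_APPROX_NONE)[0][0]
    return ce[i]+[x0,y0],st[i],cn+[[x0,y0]]
grey=lambda h:(h[...,1]<75)&(h[...,2]>100)
for c,b in ((ct,(268,216,294,244)),(cs,(276,212,308,240))):
    ce,st,cn=blob(c,*b,grey); 
    P=np.array([onz(c,*q[0],.116)[:2] for q in cn])*1000
    pr('carab',st,cv2.minAreaRect(P.astype(np.float32)), )
for p in ((70+0,325),(345,325),(200,178),(205,465)): pr('saucer rim',onz(ct,*t(*p,130,165),.011))
pr('sh2 cork',onz(ct,*t(205,357,130,165),.068))
ce,st,cn=blob(cs,240,370,268,395,lambda h:(h[...,1]>130)&(h[...,0]<20))
pr('sh2 cork tri',*tri(ct,t(205,357,130,165),cs,ce),ce,st)
for p in ((270,292),(354,380),(190,375),(270,458)): pr('tumb rim',onz(ct,*t(*p,350,160),.085))
pr('tumb foot top',onz(ct,*t(243,395,350,160),.005))
pr('tumb rim side c',onz(cs,*s(447,65),.085))
pr('tape',onz(ct,*t(391,110,130,165),.025))
pr('mug',onz(ct,*t(145,116,350,160),.088), onz(ct,*t(168,240,350,160),.05))
E
python3 m.py
```

```text
cs_l [0.6303 0.0772 0.109 ]
cs_r [ 0.6221 -0.1607  0.109 ]
far_l [0.6896 0.0749 0.109 ]
far_r [ 0.6754 -0.164   0.109 ]
hl [0.4365 0.0814 0.109 ]
hr [ 0.4304 -0.1537  0.109 ]
side cs_l [0.6288 0.0781 0.109 ]
side cs_r [ 0.6202 -0.1586  0.109 ]
side far_l [0.6839 0.0783 0.109 ]
side far_r [ 0.6734 -0.1619  0.109 ]
side hl [0.4397 0.0893 0.109 ]
bar ends top [0.5916 0.0048 0.144 ] [ 0.589  -0.0862  0.144 ]
bar ends side [0.5904 0.0006 0.144 ] [ 0.587  -0.0825  0.144 ]
grip tri [0.6455 0.0317 0.1405] 0.0014
cork tri [ 0.506  -0.1048  0.175 ] 0.0026
cork top z.168 [ 0.508  -0.1051  0.172 ] [ 0.5053 -0.1079  0.172 ]
skirt base top [ 0.506  -0.1038  0.115 ]Traceback (most recent call last):
  File "m.py", line 28, in <module>
    pr('carab',st,cv2.minAreaRect(P.astype(np.float32)), )
    ~~^^^^^^^^^^^^^^^^^^^^^^^^^^^^^^^^^^^^^^^^^^^^^^^^^^^^
  File "m.py", line 7, in <lambda>
    pr=lambda n,*a:print(n,*[np.round(x,4) for x in a])
                             ~~~~~~~~^^^^^
    return _wrapfunc(a, 'round', decimals=decimals, out=out)
    return _wrapit(obj, method, *args, **kwds)
    conv = _array_converter(obj)
ValueError: setting an array element with a sequence. The requested array has an inhomogeneous shape after 1 dimensions. The detected shape was (3,) + inhomogeneous part.
```

```bash
sed -i "s/pr('carab',st,cv2.minAreaRect(P.astype(np.float32)), )/print('carab',st,cv2.minAreaRect(P.astype(np.float32)))/; s/^ct=.*/import pickle;ct,cs=pickle.load(open('cams.pkl','rb'))/; s/^pickle.dump.*//" m.py; python3 m.py | sed -n '/skirt/,$p'
```

```text
skirt base top [ 0.506  -0.1038  0.115 ]
carab [  2   3  21  23 236] ((513.7850341796875, 24.794300079345703), (38.16120529174805, 66.4775390625), 57.612213134765625)
carab [  2   2  29  24 322] ((513.0475463867188, 23.832244873046875), (39.479248046875, 67.72821044921875), 54.3633918762207)
saucer rim [0.5191 0.418  0.011 ]
saucer rim [0.5261 0.2589 0.011 ]
saucer rim [0.6092 0.3506 0.011 ]
saucer rim [0.442  0.3323 0.011 ]
sh2 cork [0.4938 0.3243 0.068 ]
sh2 cork tri [0.4928 0.3253 0.064 ] 0.0033 [253.4747 387.3939] [ 6 10 15 14 99]
tumb rim [ 0.5674 -0.31    0.085 ]
tumb rim [ 0.5203 -0.3557  0.085 ]
tumb rim [ 0.5195 -0.2657  0.085 ]
tumb rim [ 0.4757 -0.3091  0.085 ]
tumb foot top [ 0.525 -0.313  0.005]
tumb rim side c [ 0.5212 -0.3067  0.085 ]
tape [0.6506 0.2399 0.025 ]
mug [ 0.6636 -0.2408  0.088 ] [ 0.6032 -0.2608  0.05  ]
```

Run:
```python
from h import *
import pickle;ct,cs=pickle.load(open('cams.pkl','rb'))
def fit(c,box,z,seeds,out):
    x0,y0,x1,y1=box
    h=cv2.cvtColor(c['frame'],cv2.COLOR_BGR2HSV)
    m=np.zeros(h.shape[:2],np.uint8); m[y0:y1,x0:x1]=((h[...,1]<60)[y0:y1,x0:x1])*255
    m=cv2.morphologyEx(m,cv2.MORPH_OPEN,np.ones((3,3)))
    cn=max(cv2.findContours(m,cv2.RETR_EXTERNAL,cv2.CHAIN_APPROX_NONE)[0],key=cv2.contourArea)
    P=np.array([onz(c,*q[0],z)[:2] for q in cv2.convexHull(cn)],np.float32)*1000
    print(out,cv2.fitEllipse(P),cv2.minEnclosingCircle(P))
    v=c['frame'].copy(); cv2.drawContours(v,[cn],-1,(0,0,255),1); cv2.imwrite('pics/'+out,cv2.resize(v[y0:y1,x0:x1],None,fx=4,fy=4))
fit(ct,(130,190,210,268),.010,0,'f1.png')
fit(cs,(170,340,300,420),.010,0,'f2.png')
fit(ct,(378,212,428,260),.085,0,'f3.png')
```

```text
f1.png ((525.4266357421875, 341.9423828125), (171.10719299316406, 172.44256591796875), 4.9813361167907715) ((525.0870361328125, 341.97564697265625), 86.55462646484375)
f2.png ((525.2272338867188, 340.530517578125), (170.33706665039062, 171.449951171875), 130.0133514404297) ((525.1906127929688, 340.626708984375), 85.92588806152344)
f3.png ((518.6795043945312, -305.6181335449219), (90.39567565917969, 107.61698913574219), 38.047298431396484) ((518.7599487304688, -304.10308837890625), 53.92622756958008)
```

View pics/f1.png

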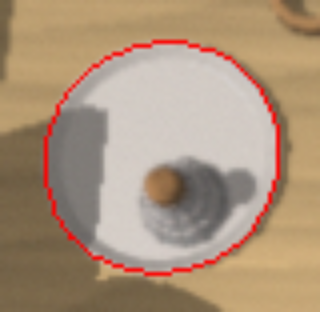

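Call:
{"method": "play_rows", "body": {"targets": [[70,30,-80,41,0.1],[70,100,-300,41,0.6],[70,100,-300,41,0.6],[70,100,-300,41,0.6],[70,100,-300,41,0.6],[70,100,-300,41,0.6],[70,100,-300,41,0.6],[70,100,-300,41,0.6]]}}

```text
time: 0.92
eef_pos: [0.3574, 0.3215, 0.2601]
tcp_rot: [0.63, 0.777, 0.0, 0.0]
wrist_force: [-0.1, 0.3, -0.7]
finger_gap: 0.0702
```

Call:
{"method": "play_rows", "body": {"targets": [[70,149,-426,0,0.273],[70,149,-426,0,0.273],[70,149,-426,0,0.273],[70,149,-426,0,0.273],[70,149,-426,0,0.273],[70,149,-426,0,0.273],[70,149,-426,0,0.273],[70,149,-426,0,0.273]]}}

```text
time: 1.58
eef_pos: [0.4638, 0.0175, 0.2599]
tcp_rot: [0.518, 0.855, 0.0, 0.0]
wrist_force: [0.2, 0.2, 0.1]
finger_gap: 0.0703
```

Call:
{"method": "play_rows", "body": {"targets": [[70,40,-110,0,0],[70,40,-110,0,0],[70,40,-110,0,0],[70,40,-110,0,0],[70,40,-110,0,0]]}}

```text
time: 2.0
eef_pos: [0.5038, -0.0918, 0.2591]
tcp_rot: [0.519, 0.855, -0.0, -0.001]
wrist_force: [-0.7, 0.5, -0.8]
finger_gap: 0.0701
```

Run:
```python
from h import *
s=read_state(); c=snap('wrist','w2.png'); print(s['eef_pos'],s['time'],s['tcp_rot'])
```

```text
[ 0.50381783 -0.09177559  0.25913488] 2.0 [ 5.19030697e-01  8.54755391e-01 -1.68050112e-04 -5.73831886e-04]
```

View pics/w2.png

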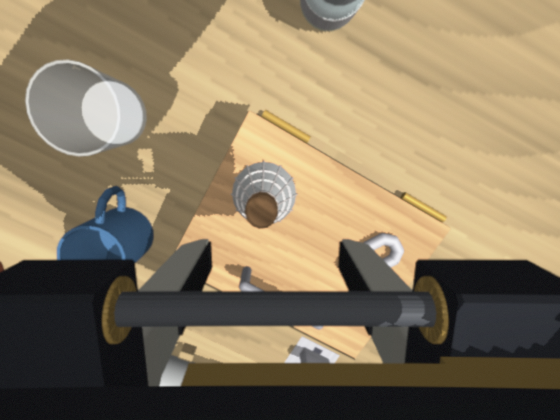

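```bash
cat >> h.py <<'E'
from scipy.spatial.transform import Rotation as R
def tool(s):
    M=np.eye(4); M[:3,:3]=R.from_quat(s['tcp_rot']).as_matrix(); M[:3,3]=s['eef_pos']; return M
E
python3 - <<'E'
from h import *
s=read_state(); c=camera('wrist'); Rt=tool(s)
f=lambda n,u,v,z:print(n,np.round(onz(c,u,v,z,Rt),4))
f('cork',262,211,.178); f('skirt',264,193,.112)
f('tumbler rim',73,108,.085);f('tumbler floor',112,112,.005)
h=cv2.cvtColor(c['frame'],cv2.COLOR_BGR2HSV)
f('hinge strap a',285,126,.109)
E
```

```text
cork [ 0.5055 -0.1009  0.178 ]
skirt [ 0.5049 -0.1018  0.112 ]
tumbler rim [ 0.5215 -0.3088  0.085 ]
tumbler floor [ 0.5222 -0.309   0.005 ]
hinge strap a [ 0.4382 -0.1135  0.109 ]
```

Call:
{"method": "play_rows", "body": {"targets": [[70,2,-11,-20,0],[70,2,-11,-55,0],[70,2,-11,-85,0],[70,2,-11,-100,0],[70,2,-11,-100,0],[70,2,-11,-100,0]]}}

```text
time: 2.6
eef_pos: [0.5056, -0.1003, 0.16]
tcp_rot: [0.517, 0.856, -0.0, -0.0]
wrist_force: [-0.4, 0.5, 0.4]
finger_gap: 0.0699
```

Run:
```python
from h import *
c=snap('wrist','w3.png');c=snap('side','s3.png'); crop('s3.png','s3c.png',230,100,370,220,4)
```

```text
(no output)
```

View pics/w3.png

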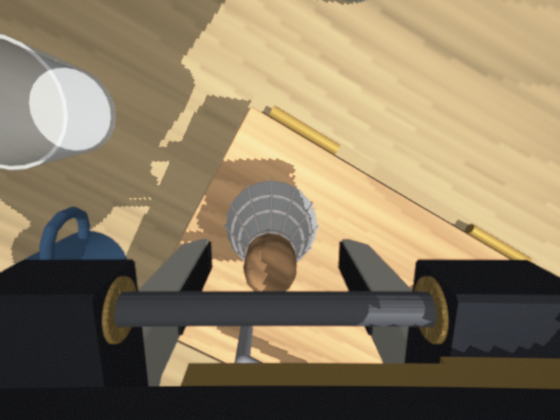

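View pics/s3c.png

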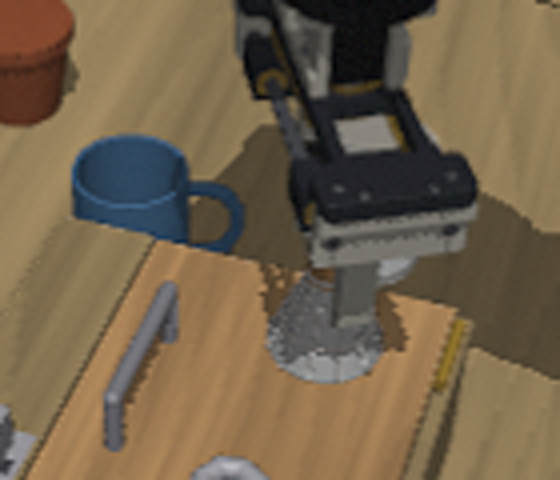

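Call:
{"method": "play_rows", "body": {"targets": [[24,0,-2,0,0],[24,0,-2,0,0],[24,0,-2,0,0],[24,0,-2,0,0],[24,0,-2,0,0],[24,0,-2,0,0],[24,0,-2,0,0],[24,0,-2,0,0]]}}

```text
time: 3.37
eef_pos: [0.5058, -0.1034, 0.1596]
tcp_rot: [0.518, 0.855, -0.0, -0.0]
wrist_force: [1.1, 0.2, -0.4]
finger_gap: 0.0265
```

Call:
{"method": "play_rows", "body": {"targets": [[24,0,0,40,0],[24,5,30,80,0],[24,49,461,80,0],[24,49,461,80,0],[24,49,461,80,0],[24,49,461,80,0],[24,49,461,80,0],[24,49,461,80,0]]}}

```text
time: 4.03
eef_pos: [0.5352, 0.1723, 0.2369]
tcp_rot: [0.518, 0.855, 0.0, 0.0]
wrist_force: [1.1, -1.1, -0.2]
finger_gap: 0.0262
```

Call:
{"method": "play_rows", "body": {"targets": [[24,20,185,0,0],[24,20,185,0,0],[24,20,185,0,0],[24,20,185,0,0],[24,20,185,-30,0],[24,20,185,-70,0],[24,20,185,-90,0],[24,20,185,-90,0]]}}

```text
time: 4.7
eef_pos: [0.5536, 0.3547, 0.1408]
tcp_rot: [0.517, 0.856, -0.003, -0.002]
wrist_force: [-0.3, -0.9, -0.6]
finger_gap: 0.026
```

Run:
```python
from h import *
print(read_state()['eef_pos'])
c=snap('top','t4.png');crop('t4.png','t4c.png',130,165,245,270,5)
c=snap('side','s4.png');crop('s4.png','s4c.png',170,300,310,420,4)
```

```text
[0.55359639 0.35466845 0.14084614]
```

View pics/s4c.png

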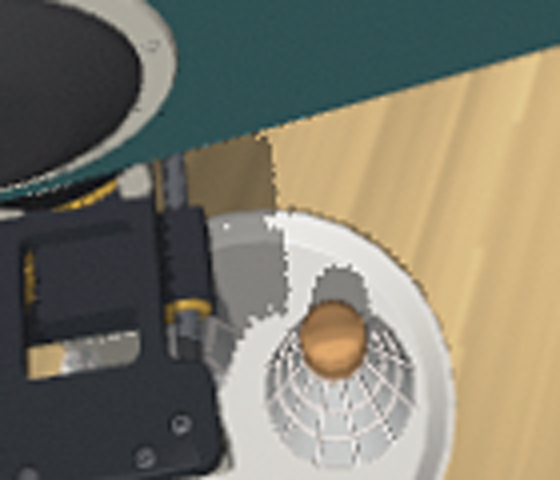

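View pics/t4c.png

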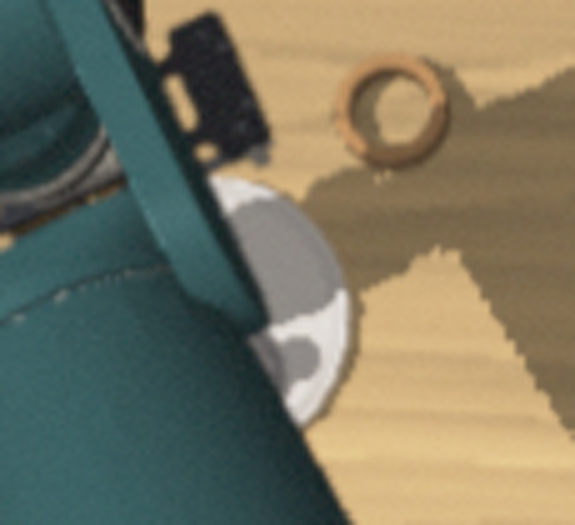

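Call:
{"method": "play_rows", "body": {"targets": [[24,2,3,-25,0],[24,2,3,-50,0],[24,2,3,-70,0],[24,2,3,-78,0],[24,2,3,-78,0],[24,2,3,-78,0]]}}

```text
time: 5.3
eef_pos: [0.5583, 0.3584, 0.0709]
tcp_rot: [0.518, 0.855, 0.001, 0.001]
wrist_force: [-0.3, 0.4, -0.0]
finger_gap: 0.0263
```

Run:
```python
from h import *
print(read_state()['eef_pos'])
c=snap('wrist','w5.png')
c=snap('side','s5.png');crop('s5.png','s5c.png',170,300,310,420,4)
```

```text
[0.55831863 0.35840123 0.0709446 ]
```

View pics/s5c.png

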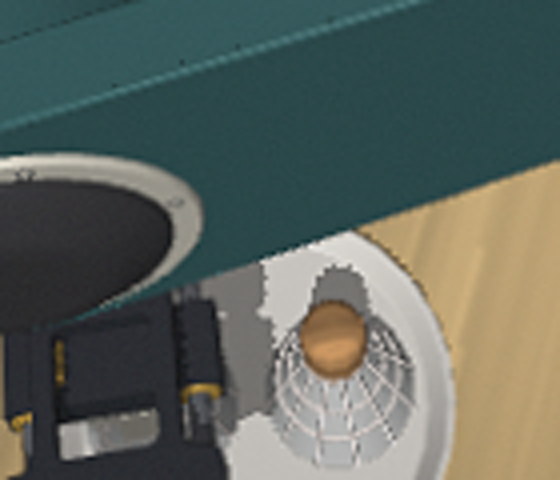

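View pics/w5.png

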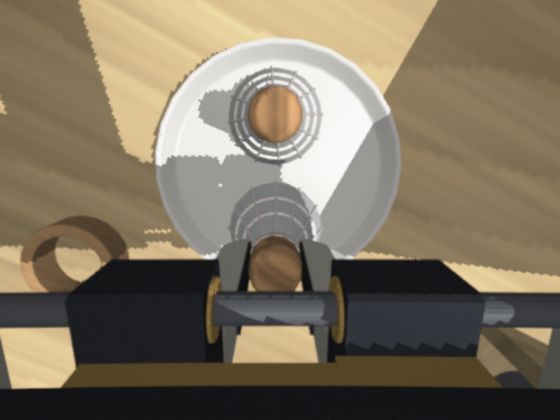

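Run:
```python
from h import *
s=read_state(); c=camera('wrist'); Rt=tool(s); print(s['eef_pos'])
f=lambda n,u,v,z:print(n,np.round(onz(c,u,v,z,Rt),4))
f('sh2 cork',276,112,.080);f('sh2 base',276,115,.006)
for p in ((157,157),(400,157),(278,38)): f('rim',*p,.012)
f('held cork',276,268,.14-.06)
```

```text
[0.55845286 0.35859705 0.07127362]
sh2 cork [0.4915 0.3244 0.08  ]
sh2 base [0.4908 0.3243 0.006 ]
rim [0.554  0.2644 0.012 ]
rim [0.476  0.4135 0.012 ]
rim [0.4492 0.3039 0.012 ]
held cork [0.5618 0.3612 0.08  ]
```

Call:
{"method": "play_rows", "body": {"targets": [[24,-3,-1,-6,0],[24,-3,-1,-11,0],[24,-3,-1,-14,0],[24,-3,-1,-14,0],[24,-3,-1,-14,0]]}}

```text
time: 5.87
eef_pos: [0.5544, 0.3573, 0.055]
tcp_rot: [0.518, 0.856, 0.0, -0.0]
wrist_force: [-2.0, -0.4, 5.7]
finger_gap: 0.0262
```

Call:
{"method": "play_rows", "body": {"targets": [[24,0,0,1,0],[34,0,0,1,0],[44,0,0,1,0],[52,0,0,1,0],[52,0,0,1,0],[52,0,0,1,0]]}}

```text
time: 6.37
eef_pos: [0.5545, 0.3571, 0.0556]
tcp_rot: [0.518, 0.855, -0.0, -0.0]
wrist_force: [0.8, 0.3, 0.4]
finger_gap: 0.0511
```

Run:
```python
from h import *
print(read_state()['eef_pos'])
c=snap('wrist','w6.png')
```

```text
[0.55447617 0.35714296 0.05560212]
```

View pics/w6.png

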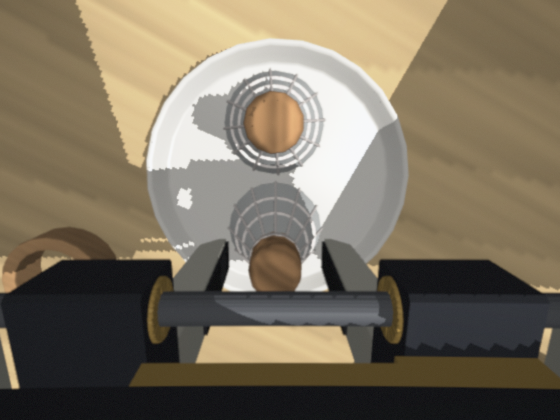

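Call:
{"method": "play_rows", "body": {"targets": [[52,0,0,30,0],[52,0,0,70,0],[52,0,0,110,0],[60,0,-20,150,0],[60,-40,-300,160,-1.07],[60,-40,-300,160,-1.07],[60,-40,-300,160,-1.07],[60,-40,-300,160,-1.07]]}}

```text
time: 7.08
eef_pos: [0.5304, 0.1722, 0.2106]
tcp_rot: [0.715, 0.699, 0.0, 0.0]
wrist_force: [0.7, -0.4, -0.0]
finger_gap: 0.0601
```

Run:
```python
from h import *
s=read_state(); print(s['eef_pos'],2*np.degrees(np.arctan2(*s['tcp_rot'][[1,0]])))
c=snap('side','s7.png');crop('s7.png','s7c.png',170,300,310,420,4)
```

```text
[0.53035309 0.17217826 0.21062108] 88.66501979780469
```

View pics/s7c.png

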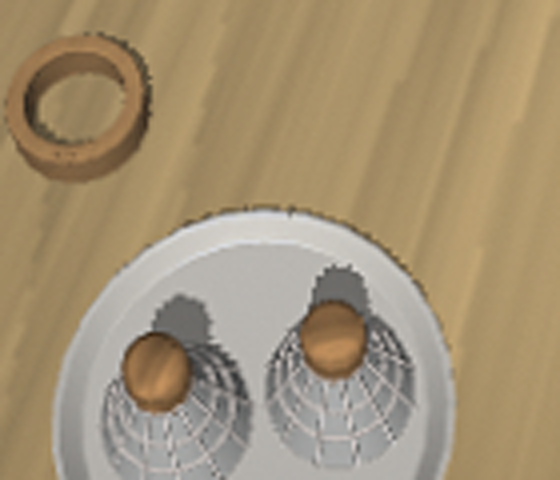

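Call:
{"method": "play_rows", "body": {"targets": [[60,-17,-146,0,-0.57],[60,-17,-146,0,-0.57],[60,-17,-146,0,-0.57],[60,-17,-146,0,-0.57],[60,-17,-146,0,-0.57],[60,-17,-146,0,-0.57],[60,-17,-146,0,-0.57]]}}

```text
time: 7.72
eef_pos: [0.5141, 0.0277, 0.2105]
tcp_rot: [0.881, 0.473, 0.0, -0.0]
wrist_force: [-0.1, 0.3, -0.5]
finger_gap: 0.0598
```

Run:
```python
from h import *
s=read_state(); print(s['eef_pos'],2*np.degrees(np.arctan2(*s['tcp_rot'][[1,0]])))
c=snap('wrist','w8.png')
```

```text
[0.51409188 0.02770704 0.21052639] 56.45156876288205
```

View pics/w8.png

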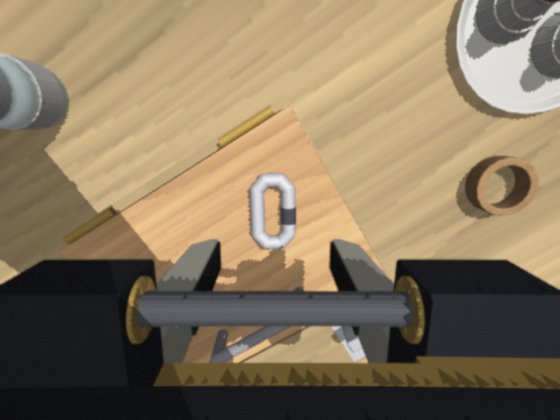

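Run:
```python
from h import *
s=read_state(); c=camera('wrist'); Rt=tool(s)
print(onz(c,272.5,210.5,.116,Rt), onz(c,272,173,.116,Rt),onz(c,273,248,.116,Rt))
```

```text
[0.51290378 0.02665992 0.116     ] [0.486368   0.04379558 0.116     ] [0.54108458 0.00846368 0.116     ]
```

Call:
{"method": "play_rows", "body": {"targets": [[60,-1,-2,-35,0],[60,-1,-2,-65,0],[60,-1,-2,-85,0],[60,-1,-2,-94,0],[60,-1,-2,-97,0],[60,-1,-2,-97,0],[60,-1,-2,-97,0]]}}

```text
time: 8.4
eef_pos: [0.5137, 0.026, 0.1149]
tcp_rot: [0.881, 0.472, 0.001, 0.0]
wrist_force: [-1.0, 0.3, 0.4]
finger_gap: 0.0597
```

Call:
{"method": "play_rows", "body": {"targets": [[60,0,0,-3,0],[32,0,0,-3,0],[32,0,0,-3,0],[32,0,0,-3,0],[32,0,0,-3,0],[32,0,0,-3,0],[32,0,0,-3,0]]}}

```text
time: 8.98
eef_pos: [0.5132, 0.0257, 0.1107]
tcp_rot: [0.882, 0.472, 0.0, 0.0]
wrist_force: [-1.0, 0.4, 1.9]
finger_gap: 0.0372
```

Call:
{"method": "play_rows", "body": {"targets": [[32,0,0,5,0],[32,0,0,20,0],[32,0,0,40,0],[32,0,0,60,0],[32,0,0,60,0]]}}

```text
time: 9.4
eef_pos: [0.5142, 0.0257, 0.1747]
tcp_rot: [0.882, 0.472, 0.002, 0.001]
wrist_force: [0.4, -0.0, 1.0]
finger_gap: 0.0369
```

Run:
```python
from h import *
c=snap('wrist','w9.png')
```

```text
(no output)
```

View pics/w9.png

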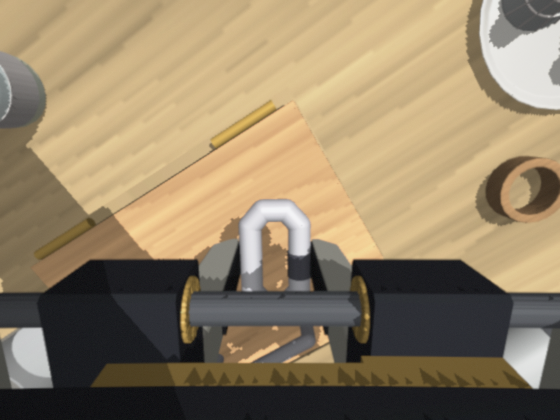

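Call:
{"method": "play_rows", "body": {"targets": [[32,7,-335,10,0],[32,7,-335,10,0],[32,7,-335,10,0],[32,7,-335,10,0],[32,7,-335,10,0],[32,7,-335,10,0],[32,7,-335,10,0],[32,7,-335,10,0]]}}

```text
time: 10.12
eef_pos: [0.5193, -0.3094, 0.1795]
tcp_rot: [0.882, 0.472, -0.0, -0.0]
wrist_force: [0.1, 0.6, 0.3]
finger_gap: 0.0374
```

Call:
{"method": "play_rows", "body": {"targets": [[32,0,0,0,0],[32,0,0,0,0]]}}

```text
time: 10.28
eef_pos: [0.5193, -0.309, 0.1789]
tcp_rot: [0.882, 0.471, -0.001, -0.001]
wrist_force: [-0.1, -0.1, -1.5]
finger_gap: 0.037
```

Run:
```python
from h import *
s=read_state(); print(s['eef_pos'],s['finger_gap'],s['time'])
c=snap('wrist','w10.png'); c=snap('top','t10.png');crop('t10.png','t10c.png',340,180,460,280,5)
```

```text
[ 0.51932744 -0.30902365  0.17889198] 0.03697876046472358 10.2833
```

View pics/w10.png

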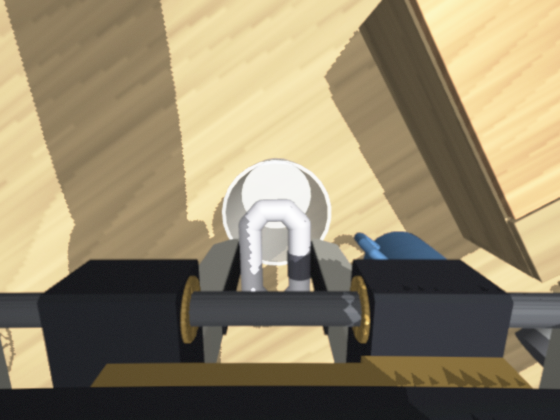

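View pics/t10c.png

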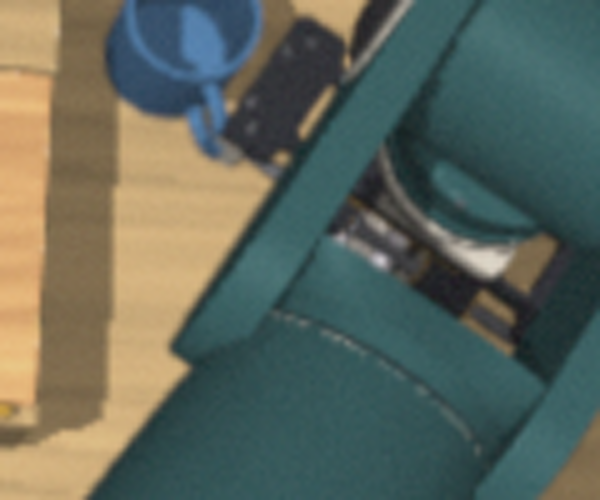

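Run:
```python
from h import *
s=read_state(); c=camera('wrist'); Rt=tool(s)
print(onz(c,276.5,213,.085,Rt),onz(c,222,213,.085,Rt),onz(c,331,213,.085,Rt),onz(c,276.5,160,.085,Rt),onz(c,277,200,.179,Rt),onz(c,276.5,193,.005,Rt))
```

```text
[ 0.52212513 -0.30670742  0.085     ] [ 0.49670686 -0.34479309  0.085     ] [ 0.5475471  -0.26860582  0.085     ] [ 0.48526048 -0.28219786  0.085     ] [ 0.4947665  -0.28893136  0.179     ] [ 0.52179475 -0.30586345  0.005     ]
```

Call:
{"method": "play_rows", "body": {"targets": [[32,2.5,1,-30,0],[32,2.5,1,-60,0],[32,2.5,1,-80,0],[32,2.5,1,-80,0],[32,2.5,1,-80,0]]}}

```text
time: 10.85
eef_pos: [0.5225, -0.3052, 0.1002]
tcp_rot: [0.881, 0.473, -0.0, -0.001]
wrist_force: [-0.9, -1.0, 0.0]
finger_gap: 0.0369
```

Run:
```python
from h import *
s=read_state(); print(s['eef_pos'],s['finger_gap'],s['time'])
c=snap('wrist','w11.png'); c=snap('side','s11.png');crop('s11.png','s11c.png',240,80,400,220,4)
```

```text
[ 0.5224505  -0.30518561  0.10023803] 0.03686696440307914 10.85
```

View pics/w11.png

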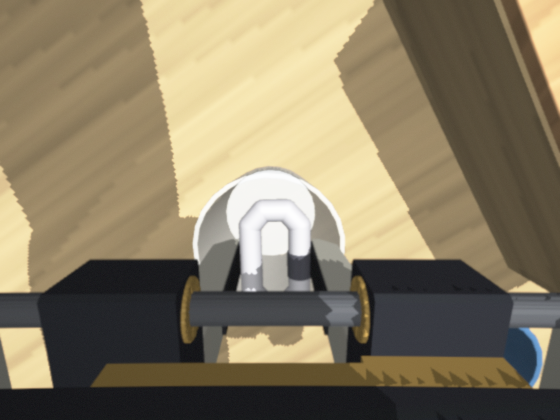

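View pics/s11c.png

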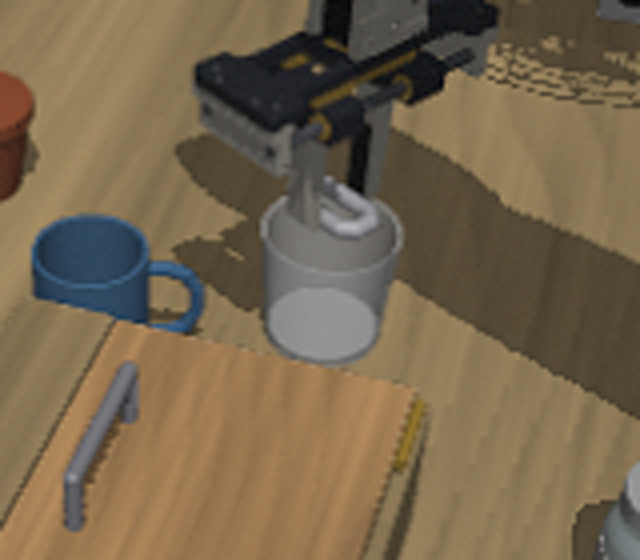

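Call:
{"method": "play_rows", "body": {"targets": [[32,-1.5,-3,0,0],[32,-1.5,-3,0,0],[32,-1.5,-3,-12,0],[32,-1.5,-3,-24,0],[32,-1.5,-3,-32,0],[32,-1.5,-3,-32,0]]}}

```text
time: 11.45
eef_pos: [0.52, -0.3087, 0.0654]
tcp_rot: [0.882, 0.472, -0.001, -0.002]
wrist_force: [-0.4, -0.0, -1.6]
finger_gap: 0.0375
```

Run:
```python
from h import *
s=read_state(); print(s['eef_pos'],s['finger_gap'],s['time'],s['wrist_force'])
c=snap('wrist','w12.png'); c=snap('side','s12.png');crop('s12.png','s12c.png',240,80,400,220,4)
```

```text
[ 0.5199705  -0.30874758  0.06538361] 0.037498357220159526 11.45 [-0.38561433 -0.02201036 -1.55782077]
```

View pics/w12.png

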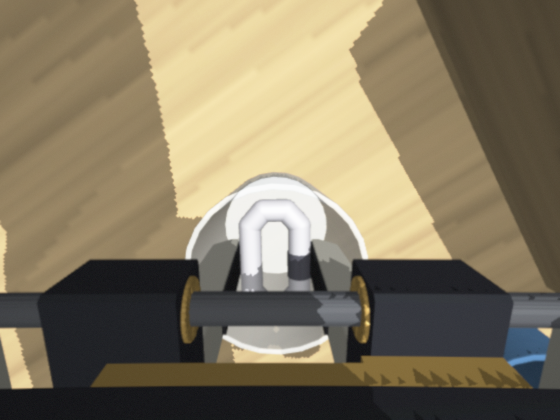

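View pics/s12c.png

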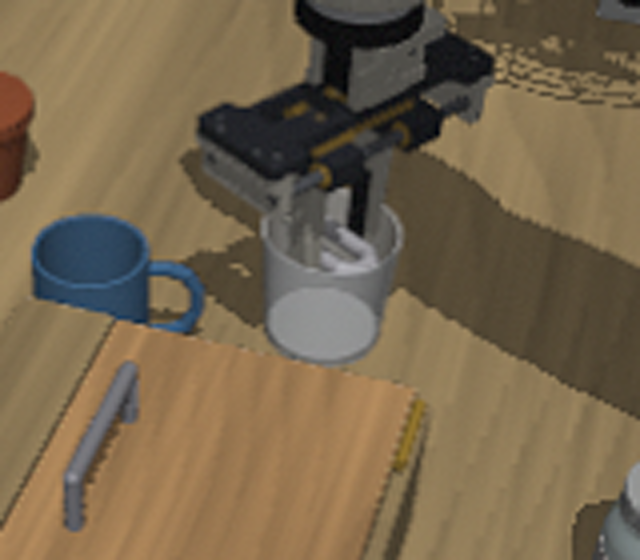

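Call:
{"method": "play_rows", "body": {"targets": [[40,0,0,0,0],[42,0,0,0,0],[42,0,0,0,0],[42,0,0,0,0],[42,0,0,0,0]]}}

```text
time: 11.97
eef_pos: [0.5211, -0.3094, 0.0686]
tcp_rot: [0.882, 0.472, 0.0, 0.0]
wrist_force: [-1.1, 0.7, -0.6]
finger_gap: 0.042
```

Run:
```python
from h import *
c=snap('wrist','w13.png'); c=snap('side','s13.png');crop('s13.png','s13c.png',240,80,400,220,4)
```

```text
(no output)
```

View pics/s13c.png

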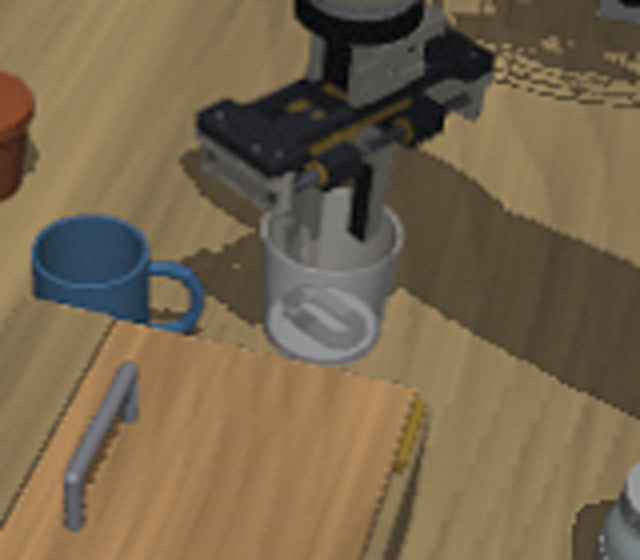

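Call:
{"method": "play_rows", "body": {"targets": [[42,0,0,40,0],[42,0,0,80,0],[42,0,0,120,0],[42,10,20,145,-0.1],[42,60,268,145,-1.02],[42,60,268,145,-1.02],[42,60,268,145,-1.02],[42,60,268,145,-1.02]]}}

```text
time: 12.73
eef_pos: [0.5623, -0.1336, 0.2137]
tcp_rot: [0.98, 0.201, 0.0, 0.0]
wrist_force: [0.6, 0.1, -0.1]
finger_gap: 0.0419
```

Call:
{"method": "play_rows", "body": {"targets": [[42,24,125,0,-0.55],[42,24,125,0,-0.55],[42,24,125,0,-0.55],[42,24,125,0,-0.55],[42,24,125,0,-0.55],[42,24,125,0,-0.55]]}}

```text
time: 13.23
eef_pos: [0.5864, -0.0092, 0.2134]
tcp_rot: [0.998, -0.07, -0.0, 0.0]
wrist_force: [0.2, 0.3, 0.2]
finger_gap: 0.0418
```

Run:
```python
from h import *
s=read_state(); print(s['eef_pos'],2*np.degrees(np.arctan2(*s['tcp_rot'][[1,0]])),s['time'])
c=snap('wrist','w14.png')
```

```text
[ 0.58639798 -0.00915003  0.21339248] -8.079507179013797 13.2333
```

View pics/w14.png

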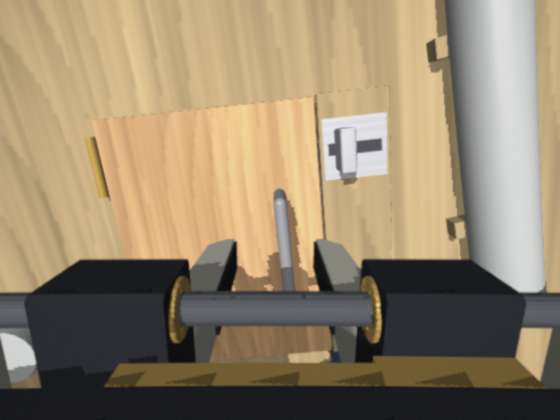

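Run:
```python
from h import *
s=read_state(); c=camera('wrist'); Rt=tool(s)
f=lambda n,u,v,z:print(n,np.round(onz(c,u,v,z,Rt),4))
f('bar end',280,193,.146);f('bar low',289,285,.146)
f('coverline a',315,97,.109);f('coverline b',325,240,.109)
f('grip top',346,150,.137)
a=onz(c,280,195,.147,Rt)-onz(c,289,285,.147,Rt); print(np.degrees(np.arctan2(a[1],a[0])))
a=onz(c,315,97,.109,Rt)-onz(c,325,240,.109,Rt); print(np.degrees(np.arctan2(a[1],a[0])))
```

```text
bar end [0.5928 0.0102 0.146 ]
bar low [ 0.59   -0.0651  0.146 ]
coverline a [0.6303 0.0759 0.109 ]
coverline b [ 0.6265 -0.0453  0.109 ]
grip top [0.6457 0.0339 0.137 ]
87.98315336675903
88.20047960091765
```

Call:
{"method": "play_rows", "body": {"targets": [[42,3.5,-32,0,0.106],[42,3.5,-32,-20,0.106],[42,3.5,-32,-50,0.106],[42,3.5,-32,-72,0.106],[42,3.5,-32,-83,0.106],[42,3.5,-32,-83,0.106],[42,3.5,-32,-83,0.106]]}}

```text
time: 13.92
eef_pos: [0.5899, -0.0426, 0.131]
tcp_rot: [1.0, -0.016, -0.0, 0.0]
wrist_force: [-0.9, -1.4, 1.4]
finger_gap: 0.042
```

Run:
```python
from h import *
s=read_state(); print(s['eef_pos'],2*np.degrees(np.arctan2(*s['tcp_rot'][[1,0]])),s['time'])
c=snap('wrist','w15.png'); c=snap('side','s15.png');crop('s15.png','s15c.png',195,120,345,260,4)
```

```text
[ 0.58990882 -0.04259085  0.13103429] -1.8475765780754643 13.9167
```

View pics/w15.png

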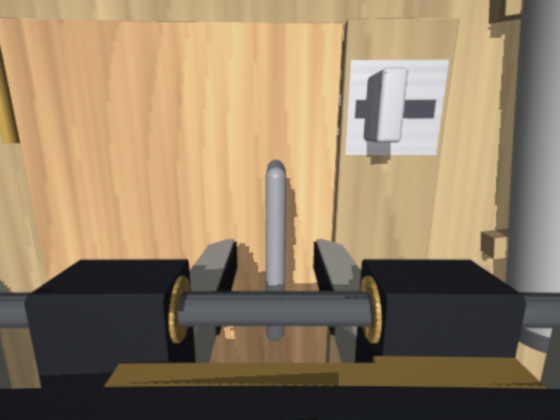

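View pics/s15c.png

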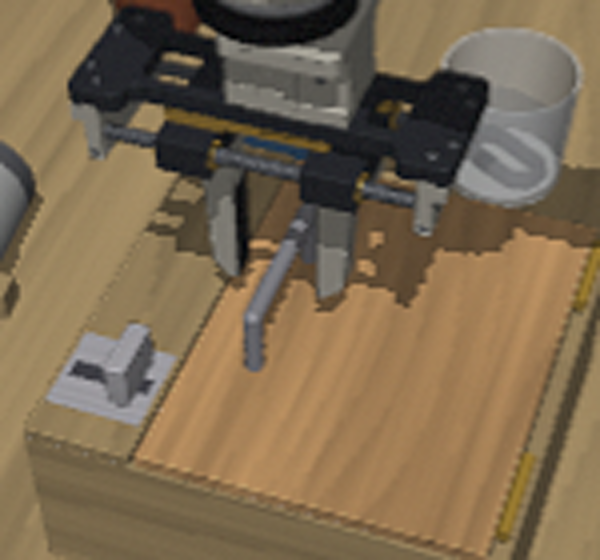

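Fingers straddle the bar (image column 276, centred). Close.

Call:
{"method": "play_rows", "body": {"targets": [[5,0,0,0,0],[5,0,0,0,0],[5,0,0,0,0],[5,0,0,0,0],[5,0,0,0,0],[5,0,0,0,0],[5,0,0,0,0]]}}

```text
time: 14.6
eef_pos: [0.59, -0.0422, 0.1305]
tcp_rot: [1.0, -0.016, 0.0, -0.0]
wrist_force: [2.1, 0.2, 0.6]
finger_gap: 0.0089
```

Call:
{"method": "play_rows", "body": {"targets": [[5,-0.7,0,2,0],[5,-1.4,0,4,0],[5,-1.4,0,4,0],[5,-1.4,0,4,0]]}}

```text
time: 14.93
eef_pos: [0.5888, -0.0421, 0.1345]
tcp_rot: [1.0, -0.016, 0.0, -0.0]
wrist_force: [5.8, 0.4, -0.3]
finger_gap: 0.0091
```

Call:
{"method": "play_rows", "body": {"targets": [[5,-0.7,0,2,0],[5,-1.5,0,4,0],[5,-1.5,0,4,0],[5,-1.5,0,4,0]]}}

```text
time: 15.27
eef_pos: [0.5874, -0.0421, 0.1385]
tcp_rot: [1.0, -0.016, 0.001, -0.0]
wrist_force: [6.6, 1.1, -1.4]
finger_gap: 0.0088
```

Call:
{"method": "play_rows", "body": {"targets": [[5,-0.5,0,1.5,0],[5,-1,0,3,0],[5,-1,0,3,0],[5,-1,0,3,0]]}}

```text
time: 15.6
eef_pos: [0.587, -0.0421, 0.1395]
tcp_rot: [1.0, -0.016, 0.001, -0.0]
wrist_force: [23.1, -0.4, -21.1]
finger_gap: 0.0088
```

Call:
{"method": "play_rows", "body": {"targets": [[5,-0.5,0,1.5,0],[5,-1,0,3,0],[5,-1,0,3,0],[5,-1,0,3,0]]}}

```text
time: 15.93
eef_pos: [0.5867, -0.0422, 0.1406]
tcp_rot: [1.0, -0.016, 0.001, -0.0]
wrist_force: [41.6, -1.8, -41.9]
finger_gap: 0.0089
```

Call:
{"method": "play_rows", "body": {"targets": [[5,1.5,0,-4.5,0],[5,3,0,-8,0],[5,4,0,-11,0],[5,5,0,-14,0],[5,5,0,-14,0],[5,5,0,-14,0]]}}

```text
time: 16.43
eef_pos: [0.5901, -0.0424, 0.1311]
tcp_rot: [1.0, -0.016, 0.0, 0.0]
wrist_force: [0.9, -0.3, 6.7]
finger_gap: 0.009
```

Call:
{"method": "play_rows", "body": {"targets": [[20,0,0,0,0],[42,0,0,0,0],[42,0,0,0,0],[42,0,0,0,0],[42,0,0,30,0],[42,0,0,60,0],[36,20,30,60,0],[36,40,60,60,0]]}}

```text
time: 17.1
eef_pos: [0.6308, 0.0176, 0.1931]
tcp_rot: [1.0, -0.018, 0.002, 0.0]
wrist_force: [0.6, 0.2, -0.7]
finger_gap: 0.0369
```

Call:
{"method": "play_rows", "body": {"targets": [[36,16,15,0,0],[36,16,15,0,0],[36,16,15,0,0]]}}

```text
time: 17.35
eef_pos: [0.6461, 0.0335, 0.1897]
tcp_rot: [1.0, -0.016, -0.001, 0.0]
wrist_force: [-0.1, 0.1, 0.1]
finger_gap: 0.0362
```

Run:
```python
from h import *
s=read_state(); print(s['eef_pos'],2*np.degrees(np.arctan2(*s['tcp_rot'][[1,0]])),s['time'])
c=snap('wrist','w16.png')
```

```text
[0.64607259 0.03353638 0.18967993] -1.8040736901145042 17.35
```

View pics/w16.png

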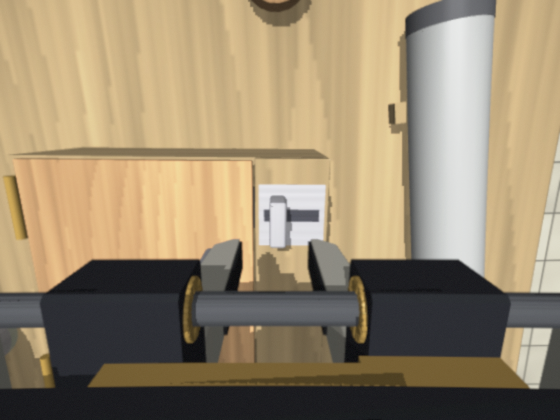

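Call:
{"method": "play_rows", "body": {"targets": [[36,1,-1,-30,0],[36,1,-1,-55,0],[36,1,-1,-68,0],[36,1,-1,-70,0],[36,1,-1,-70,0],[36,1,-1,-70,0]]}}

```text
time: 17.9
eef_pos: [0.6473, 0.0315, 0.122]
tcp_rot: [1.0, -0.017, 0.001, -0.0]
wrist_force: [-0.6, -0.1, 0.2]
finger_gap: 0.0359
```

Call:
{"method": "play_rows", "body": {"targets": [[8,0,0,0,0],[8,0,0,0,0],[8,0,0,0,0],[8,0,0,0,0],[8,0,0,0,0],[8,0,0,0,0]]}}

```text
time: 18.4
eef_pos: [0.6478, 0.0318, 0.121]
tcp_rot: [1.0, -0.016, 0.001, 0.0]
wrist_force: [6.5, 0.8, 0.2]
finger_gap: 0.0117
```

Call:
{"method": "play_rows", "body": {"targets": [[8,4,0,0,0],[8,8,0,0,0],[8,12,0,0,0],[8,16,-0.5,0,0],[8,20,-0.7,0,0],[8,22,-0.7,0,0],[8,22,-0.7,0,0]]}}

```text
time: 18.98
eef_pos: [0.6698, 0.031, 0.121]
tcp_rot: [1.0, -0.017, 0.0, 0.0]
wrist_force: [1.5, -1.1, 5.2]
finger_gap: 0.0118
```

Call:
{"method": "play_rows", "body": {"targets": [[8,1.5,0,0,0],[8,1.5,0,0,0],[8,1.5,0,0,0]]}}

```text
time: 19.23
eef_pos: [0.671, 0.031, 0.121]
tcp_rot: [1.0, -0.016, 0.0, 0.0]
wrist_force: [0.0, -1.6, 6.0]
finger_gap: 0.0117
```

Call:
{"method": "play_rows", "body": {"targets": [[8,1,0,0,0],[8,1.5,0,0,0],[8,1.5,0,0,0]]}}

```text
time: 19.48
eef_pos: [0.6719, 0.0309, 0.121]
tcp_rot: [1.0, -0.016, -0.0, 0.0]
wrist_force: [-6.8, -1.6, 8.4]
finger_gap: 0.0114
```

Call:
{"method": "play_rows", "body": {"targets": [[8,1,0,0,0],[8,1,0,0,0],[8,1,0,0,0]]}}

```text
time: 19.73
eef_pos: [0.672, 0.0309, 0.121]
tcp_rot: [1.0, -0.016, -0.002, 0.0]
wrist_force: [-16.8, -1.9, 12.1]
finger_gap: 0.0118
```

Call:
{"method": "play_rows", "body": {"targets": [[8,-1,0,0,0],[24,-1,0,0,0],[36,-1,0,0,0],[36,-1,0,0,0],[36,-1,0,0,0],[36,-1,0,30,0],[36,-1,0,60,0],[36,-1,0,70,0]]}}

```text
time: 20.4
eef_pos: [0.6729, 0.0312, 0.1948]
tcp_rot: [1.0, -0.016, 0.002, -0.0]
wrist_force: [0.7, -0.2, 1.3]
finger_gap: 0.0358
```

Run:
```python
from h import *
s=read_state(); print(s['eef_pos'],s['time'],s['wrist_force'])
c=snap('wrist','w17.png'); Rt=tool(s)
c=snap('side','s17.png');crop('s17.png','s17c.png',195,120,345,260,4)
```

```text
[0.67293826 0.03116421 0.19481798] 20.4 [ 0.73776288 -0.15846673  1.29310233]
```

View pics/w17.png

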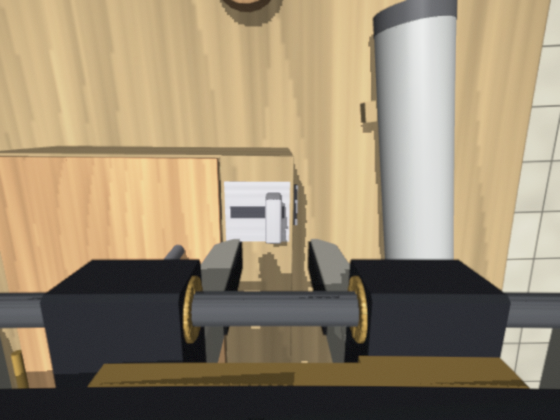

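View pics/s17c.png

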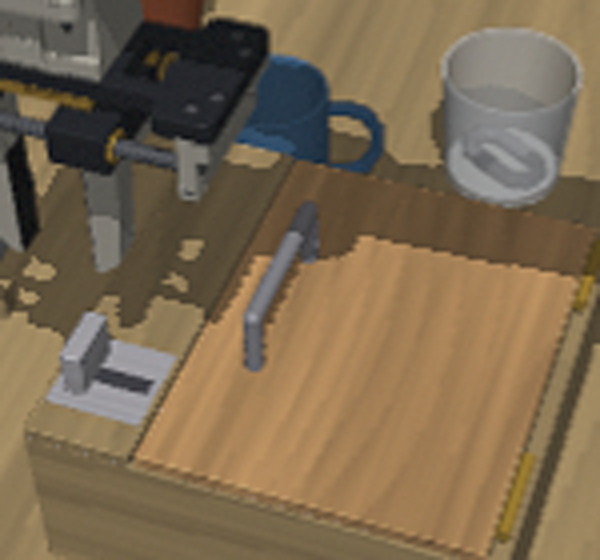

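Call:
{"method": "play_rows", "body": {"targets": [[42,-41,-37,5,0],[42,-83,-73.5,5,0],[42,-83,-73.5,5,0],[42,-83,-73.5,5,0],[42,-83,-73.5,5,0]]}}

```text
time: 20.92
eef_pos: [0.5881, -0.0431, 0.1944]
tcp_rot: [1.0, -0.017, -0.0, -0.0]
wrist_force: [0.6, 1.1, -1.0]
finger_gap: 0.0419
```

Call:
{"method": "play_rows", "body": {"targets": [[42,2,1,-25,0],[42,2,1,-50,0],[42,2,1,-63,0],[42,2,1,-63,0],[42,2,1,-63,0],[42,2,1,-63,0]]}}

```text
time: 21.42
eef_pos: [0.5916, -0.0411, 0.1335]
tcp_rot: [1.0, -0.016, 0.0, 0.0]
wrist_force: [-0.2, -0.2, 0.7]
finger_gap: 0.0416
```

Call:
{"method": "play_rows", "body": {"targets": [[5,0,0,0,0],[5,0,0,0,0],[5,0,0,0,0],[5,0,0,0,0],[5,0,0,0,0],[5,0,0,0,0],[5,0,0,0,0]]}}

```text
time: 22.0
eef_pos: [0.5902, -0.0414, 0.1325]
tcp_rot: [1.0, -0.016, -0.001, -0.0]
wrist_force: [-8.6, 0.6, 4.7]
finger_gap: 0.0095
```

Run:
```python
import numpy as np
for a in (.07,.12,.18,.25,.32,.4,.48,.56,.64,.7,.74,.785): print(a, np.round(145*(np.cos(a)-1)-44*np.sin(a),1), np.round(145*np.sin(a)+44*(np.cos(a)-1),1))
```

```text
0.07 -3.4 10.0
0.12 -6.3 17.0
0.18 -10.2 25.2
0.25 -15.4 34.5
0.32 -21.2 43.4
0.4 -28.6 53.0
0.48 -36.7 62.0
0.56 -45.5 70.3
0.64 -55.0 77.9
0.7 -62.4 83.1
0.74 -67.6 86.3
0.785 -73.5 89.6
```

Call:
{"method": "play_rows", "body": {"targets": [[5,-1.2,0,2,0],[5,-2.4,0,5,0],[5,-4,0.1,9,0],[5,-4.2,0.1,10,0],[5,-4.2,0.1,10,0]]}}

```text
time: 22.42
eef_pos: [0.5867, -0.0413, 0.1427]
tcp_rot: [1.0, -0.016, 0.0, -0.0]
wrist_force: [1.6, 1.0, -3.7]
finger_gap: 0.0088
```

Call:
{"method": "play_rows", "body": {"targets": [[5,-1.4,0,3.5,0],[5,-2.9,0.1,7,0],[5,-2.9,0.1,7,0],[5,-2.9,0.1,7,0]]}}

```text
time: 22.75
eef_pos: [0.5839, -0.0412, 0.1496]
tcp_rot: [1.0, -0.016, 0.0, -0.0]
wrist_force: [3.5, 1.1, -2.7]
finger_gap: 0.009
```

Call:
{"method": "play_rows", "body": {"targets": [[5,-2,0,4,0],[5,-3.9,0.1,8.2,0],[5,-6.5,0.2,13,0],[5,-9.1,0.3,17.5,0],[5,-12,0.4,22,0],[5,-14.9,0.5,26.4,0],[5,-14.9,0.5,26.4,0]]}}

```text
time: 23.33
eef_pos: [0.5691, -0.0407, 0.1769]
tcp_rot: [1.0, -0.016, 0.001, -0.0]
wrist_force: [6.4, 1.7, 0.3]
finger_gap: 0.0092
```

Call:
{"method": "play_rows", "body": {"targets": [[5,-3.6,0.1,4.9,0],[5,-7.4,0.2,9.6,0],[5,-11.4,0.4,14.2,0],[5,-15.5,0.5,18.6,0],[5,-19.8,0.7,22.8,0],[5,-24.3,0.8,26.9,0],[5,-24.3,0.8,26.9,0]]}}

```text
time: 23.92
eef_pos: [0.5454, -0.0398, 0.2045]
tcp_rot: [1.0, -0.016, 0.002, -0.0]
wrist_force: [8.4, 2.7, 5.7]
finger_gap: 0.0093
```

Run:
```python
from h import *
s=read_state(); print(s['eef_pos'],s['time'],s['wrist_force'])
c=snap('side','s18.png');crop('s18.png','s18c.png',195,80,355,220,4)
```

```text
[ 0.54535513 -0.03977004  0.20453205] 23.9167 [8.41195021 2.66678433 5.68145345]
```

View pics/s18c.png

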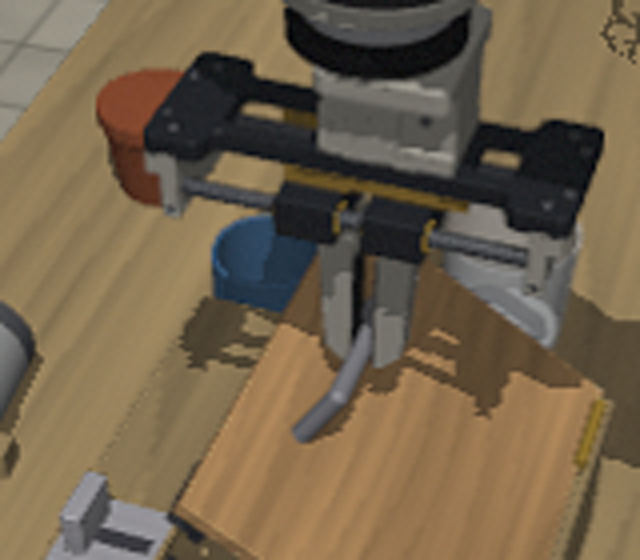

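Call:
{"method": "play_rows", "body": {"targets": [[5,-4.5,0.2,4.1,0],[5,-9.1,0.3,8,0],[5,-12.8,0.4,10.7,0],[5,-16.5,0.5,13.3,0],[5,-21.7,0.7,16.5,0],[5,-27.5,0.9,19.8,0],[5,-27.5,0.9,19.8,0],[5,-27.5,0.9,19.8,0]]}}

```text
time: 24.63
eef_pos: [0.518, -0.0388, 0.2239]
tcp_rot: [1.0, -0.016, 0.002, -0.0]
wrist_force: [7.4, 3.6, 8.6]
finger_gap: 0.009
```

Run:
```python
from h import *
s=read_state(); p=s['eef_pos']; print(p,s['time'],s['wrist_force'],s['finger_gap'])
print('theta',np.arctan2(p[2]-.1325+.044,p[0]-.590+.145)-np.arctan2(.044,.145))
c=snap('side','s19.png');crop('s19.png','s19c.png',195,80,355,220,4);c=snap('top','t19.png')
```

```text
[ 0.51798454 -0.03882348  0.22387543] 24.6333 [7.3502327  3.60309112 8.64700032] 0.008950065842255618
theta 0.7817219434795029
```

View pics/s19.png

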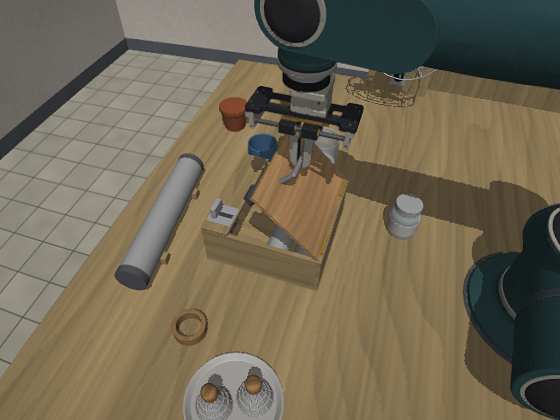

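View pics/t19.png

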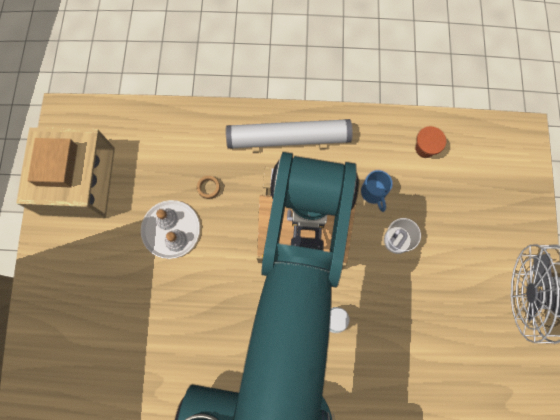

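Call:
{"method": "play_rows", "body": {"targets": [[5,0,0,0,0],[5,0,0,0,0],[5,0,0,0,0],[5,0,0,0,0],[5,0,0,0,0],[5,0,0,0,0]]}}

```text
time: 25.23
eef_pos: [0.5183, -0.0388, 0.2237]
tcp_rot: [1.0, -0.016, 0.002, -0.0]
wrist_force: [8.3, 3.2, 9.9]
finger_gap: 0.0093
```

Run:
```python
from h import *
print(job_done())
```

```text
the job is handed in; nothing more can be done
None
```

The job is handed in at about 25 s, and the arm is still holding the cover open by the bar at about 45°.

- **Clearing the cover:** I stood the shuttlecock cork up on the empty half of the saucer and dropped the carabiner into the tumbler, where it lies flat on the floor.
- **Tug on the cover:** Before touching the slide, I pulled the bar up. The cover rose about 0.07 rad and stopped, so it was caught. I let it down with the bolt still holding.
- **Slide catch:** I gripped the slide and moved it 24 mm out until it met its stop. The wrist picture also shows it fully out.
- **Lifting the cover:** The cover then rose freely past the point where it had been caught. I worked out its angle from the arm's position as 0.78 rad (44.8°).

In the last pictures both shuttlecocks stand on the saucer, the carabiner is in the tumbler, and the mug, tape and tumbler look unmoved. I judged that by eye and did not re-measure them.

- **Harder tug than planned:** I sent two small tug steps without stopping to read the force between them. The pull reached about 42 N upward and 42 N sideways at the wrist, and the catch did not give.
- **Side load at the end:** The final hold carries about 13 N at the wrist, mostly a push along the bar's arc radius because my hinge position is slightly off. The pose stayed steady.

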